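# Hang the bottle holder on the rack's twin pins

### The job

Lift the blue bottle holder out of the narrow yellow bin and stand it upright on the bare bench; then take it again by its two sides and hang it by both holes on the two steel pins of the reagent rack, fully home with its back flat against the steel plate. Then stand the amber bottle with the blue cap upright in the hung holder. Keep holder and bottle upright throughout, and leave the other things where they are.

Things in the scene. Friction and masses are not known exactly. Their poses are not given: they have to be found in the camera images.
- holder: Blue plastic bottle holder, loose, 0.16 kg, 64 mm wide (y), 95 high (z), front to its -x, open top. Back plate 8 mm thick, full width and height, back face at x = 36 mm. Floor 6 mm thick, x = -36 to 28; steel guard hoop 40 mm up, front at x = -40. Origin: underside. Starts upright in the bin, front to the bin's -x end, only about 6 mm from the bin's side walls, its top level with the rim.
- holder_top (a point): Middle of the back plate's top edge (holder frame 32, 0, 95 mm). In the bin the holder can be pinched only here, across the 8 mm plate, one finger before and one behind (80 mm of bin free behind); the holes begin 14 mm to either side. With a finger behind the plate it cannot hang flush.
- holder_sides (a point): Point midway between the two side cheeks, near the centre of mass in plan (holder frame 18, 0, 75 mm): grip here across the 64 mm width once the sides are free. Cheeks 6 mm thick, full height, outer faces y = +-32 mm, from x = 6 mm back to the plate.
- holder_seat (a point): Where the bottle's underside centre belongs: on the holder's floor (holder frame -8, 0, 6 mm), about 5 mm of play round a 42 mm bottle; the guard hoop tops out 37 mm above it, the pins' tips show 10 mm before the plate when hung.
- hole_left (a point): Centre of the holder's 12 mm round through-hole on its y = +20 mm side, on the back face (holder frame: 36, 20, 80 mm); axes as the holder's.
- hole_right (a point): Centre of the holder's 12 mm round through-hole on its y = -20 mm side, on the back face (holder frame: 36, -20, 80 mm); axes as the holder's.
- rack: Fixed low reagent rack, 195 mm high, blue posts, glass top shelf with stock bottles standing on it (110 mm or more behind the front). In the middle of its front a steel plate 160 mm wide, 195 mm high; the plate's face is the plane x = 0 of the rack, and looks to the rack's -x. Origin: on the bench at the foot of the plate's face, midway between the pins; y along the face, z up. The holder hangs with its axes parallel to the rack's.
- pin_left (a point): Root, on the plate's face, of the steel pin at the rack's y = +20 mm (165 mm above the bench); takes hole_left (12 mm). Pin 8 mm thick, 18 mm long, tip tapered over the last 3.5 mm; it points out of the face (rack -x) and 10 degrees upwards. Axes as the rack's.
- pin_right (a point): Root of the like pin at the rack's y = -20 mm; takes hole_right. Axes as the rack's.
- bin: Fixed narrow yellow bin, open on top, outside 260 (x) by 84 (y) by 99 mm high, walls and floor 4 mm. Origin: centre of its underside, x along its length.
- bench_clear (a point): Middle of a bare stretch of bench, 150 mm square, at bench height: room to stand the holder and take it again from above.
- bottle: Amber glass bottle with a blue cap and paper label, closed, loose, about 0.15 kg: body 42 mm thick, 82 mm high, shoulder to 98 mm, cap 26 mm thick from 106 to 130 mm (total height). Origin: centre of its underside, z up.
- clearbottle: Bystander: the same bottle, clear, with a white cap. Origin: centre of its underside.
- beaker: Bystander: clear plastic beaker, 60 mm wide at the rim, 75 mm high. Origin: centre of its underside.
- tipbox: Bystander: pipette-tip box, 118 x 81 x 69 mm, green lid. Origin: centre of its underside.
- forceps: Bystander: steel forceps lying on the bench, 130 mm long, 4 mm high. Origin: underside, near the middle.
- labelbox: Bystander: small cardboard box, 45 x 50 x 35 mm, in the bin behind the holder, near the bin's +x end. Origin: centre of its underside.

How it is judged:
By the outcome, as a careful person would: the job done as asked, in the order asked, and still so for the second after the job is handed in, with the robot touching nothing.
It also fails if it takes over 67 s, if anything falls off the work surface, if the arm or the gripper's body presses on something with over 40 N, if the wrist force passes 120 N, or if a joint passes its speed limit or range.

### The arm

A 7-joint arm with a two-finger parallel gripper is mounted at the origin on the work surface. World frame = base frame: x ahead of the robot, y to its left, z up, the work surface at z = 0. Lengths are in m, angles in rad, forces in N, time in s.
With the tool pointing down it reaches from about 0.425 to 0.875 m from the base axis. Payload 9.9 kg.
Tool frame: the origin (TCP) lies midway between the tips of the shut fingers; the grasp point (between the pads) lies ctrl.grip_point_offset behind it (ctrl.grip_point_offset is the distance from the TCP to the grasp point, in m); z points along the fingers, y is the direction in which the jaws open and shut (so a half turn about z gives the same grasp; the last joint's range is limited). The gripper opens to 85 mm and grips with 20 to 120 N. Pads are 22 mm wide; open, the fingers measure 114 mm over their backs; the gripper's body (76 mm by 85 mm) begins 54 mm behind the grasp point. The pads swing forward as they close: fully open they stand 13 mm farther back than shut.
Start: joints at [1.124, 0.576, 0.025, 1.437, -0.015, 1.129, -0.057], TCP at [0.24, -0.631, 0.231] pointing down, gripper open.
Joint ranges: [-2.76, 2.76], [-0.34, 2.15], [-1.52, 1.57], [0.19, 2.46], [-1.09, 4.23], [0.17, 1.99], [-2.82, 2.82]. Speed limits (rad/s): [2.22, 2.22, 3.01, 3.01, 3.14, 3.14, 3.14].

### API

Orientations are given as a 3x3 rotation matrix whose columns are the frame's x, y, z axes.
In Python, from rig import ctrl gives the robot as it stands.
- The arm moves only by the tool step_arm, never from a script. Its argument "increments" is a list of rows, each a list of 3 entries, a list of its own where there are three numbers: the opening in per cent of the stroke, from 0 (shut) to 100 (fully open), then the shift along the tool's x, y, z in mm, then the turn about the tool's z in rad. In form: [[fingers, [dx, dy, dz], yaw], ...]. A call has 1 to 10 rows; each row is the pose to reach, as a shift and turn from the pose measured when the call began, along the tool's axes at that moment; what a row does not reach only later rows make up. A row lasts 1/12 s, in which the tool goes at most 41.7 mm and 7.16 degrees, less where a joint would pass 70% of its speed; a pose out of reach is approached as far as the arm can. A call with a gripper value outside its range is refused whole. The fingers move at their own pace and stop on an object; "grip_force" is the grip in N (left out, the last holds). Time passes only in rows, so rows that repeat a pose let the fingers close. It gives the time, the measured TCP pose, the force and the opening at its end, in the units of the state.
- ctrl.get_obs(): the state, without advancing time (a new reading comes with each control period).
- ctrl.grab_frame(name): name is "scene" or "top"; returns a dict with "color" (480x640x3 uint8, red, green, blue), "camera_matrix" (3x3 intrinsics, pixels), "rvec" (rotation vector, rad) and "tvec" (3), from world to camera coordinates, as OpenCV has them. Camera axes: x right, y down, z forward; pixel columns grow to the right and rows downward; lengths in m; the calibration is good to about 2 mm. A picture is of the moment at which its call begins. There is no depth.
- ctrl.finish_job(): hands the job in, once; it reports no verdict.
Trained networks look in a picture, given as the dict that the camera call returned (one of the last four; its "shot" number tells which), for a name from the list of things; names that differ only in an ending like _2 or _b are one class to them, and where a whole thing is asked for, a point or a joint stands for the part that bears it (a point fixed in the world has none). Each returns a list of dicts, best first, with "conf" (0 to 1); they miss things now and then, are a little off and sometimes report something else, mostly with a low value. They report only what shows in the picture. A call takes as long as a camera call.
- ctrl.regions_of(picture, label): "pixels" (480x640 bool, what is visible of it) and "bbox" ([centre column, centre row, width, height] in pixels, round what is visible of it).
- ctrl.spot_point(picture, label): "location" ([column, row] in pixels: a listed point, or the origin of a listed thing).
The state is a dict: "t": time; "qpos": joint angles; "joint_vel": joint speeds; "effort": joint torques, N m; "tcp_pos": TCP position; "ee_rot": TCP orientation; "force": force on the tool from outside, world axes, zero at the start; "wrist_torque": the same for the moment, N m; "finger_gap": finger opening in m.
Only numpy, scipy, OpenCV 4.12 (cv2) and the standard library are available. Lean on these libraries where they do the work, as an engineer would, in place of code of your own. Each camera call takes 0.05 s, during which the arm holds its last target. There are 200 camera calls.

## Working session

There is one attempt and no reset: what is moved stays moved. The work goes in short steps, Python scripts to look and compute and a tool call to move; the robot and the scene stay as the last step left them, time stands still between calls to the robot, and variables do not carry over. Pictures are saved under pics/ and viewed, about 8 in all and at most 12, crops included, and the job is handed in when it is done.

Besides the shell and the picture viewer there is one more tool, called after "Call:" as a command line: name --argument value ..., lists and objects as JSON in quotes. step_arm: Moves the arm, as the interface text tells. Its arguments: {"type":"object","properties":{"increments":{"type":"array","items":{"type":"array"}},"grip_force":{"type":"number"}},"required":["increments"]}

```bash
mkdir -p pics; ls; cat > h.py <<'E'
import numpy as np, cv2
from rig import ctrl
def cam(f):
    R=cv2.Rodrigues(np.array(f["rvec"],float))[0]; return np.array(f["camera_matrix"],float),R,np.array(f["tvec"],float).ravel()
def ray(f,px):
    K,R,t=cam(f); d=R.T@np.linalg.inv(K)@np.array([px[0],px[1],1.]); return -R.T@t,d
def onz(f,px,z):
    o,d=ray(f,px); return o+d*(z-o[2])/d[2]
def tri(fa,a,fb,b):
    o1,d1=ray(fa,a);o2,d2=ray(fb,b)
    d1=d1/np.linalg.norm(d1);d2=d2/np.linalg.norm(d2)
    s=np.linalg.lstsq(np.c_[d1,-d2],o2-o1,rcond=None)[0]
    p,q=o1+s[0]*d1,o2+s[1]*d2; return (p+q)/2,np.linalg.norm(p-q)
def proj(f,P):
    K,R,t=cam(f); return cv2.projectPoints(np.atleast_2d(np.array(P,float)),np.array(f["rvec"],float),t,K,None)[0].reshape(-1,2)
def save(f,n,crop=None,s=1):
    im=f["color"][...,::-1]
    if crop: x0,y0,x1,y1=crop; im=im[y0:y1,x0:x1]
    cv2.imwrite("pics/"+n,cv2.resize(im,None,fx=s,fy=s,interpolation=cv2.INTER_CUBIC))
def pts(names,fs,fT):
    for n in names:
        a=ctrl.spot_point(fs,n);b=ctrl.spot_point(fT,n)
        o=n+" "
        if a:o+=f"S{np.round(a[0]['location'],1)} {a[0]['conf']:.2f} "
        if b:o+=f"T{np.round(b[0]['location'],1)} {b[0]['conf']:.2f} "
        if a and b:
            p,e=tri(fs,a[0]['location'],fT,b[0]['location']);o+=f"-> {np.round(p*1000,1)} err {e*1000:.1f}"
        print(o)
def st():
    o=ctrl.get_obs();print("t",o["t"],"tcp",np.round(np.array(o["tcp_pos"])*1000,1),"gap",o["finger_gap"],"F",np.round(o["force"],1));print(np.round(o["ee_rot"],4).tolist(),np.round(o["qpos"],3));return o
E
python3 - <<'E'
from h import *
st();print(ctrl.grip_point_offset)
s=ctrl.grab_frame("scene");t=ctrl.grab_frame("top")
save(s,"s0.png");save(t,"t0.png")
for f in(s,t):
  K,R,tt=cam(f);print(np.round(-R.T@tt,3),K[0,0])
pts("holder holder_top holder_sides hole_left hole_right rack pin_left pin_right bin bench_clear bottle clearbottle beaker tipbox forceps labelbox".split(),s,t)
E
```

```text
pics
t 0.0 tcp [ 239.4 -630.6  230.4] gap 0.0856781333053821 F [ 0.1 -0.1  0.4]
[[0.9349, 0.3549, -0.0007], [0.3549, -0.9349, 0.0015], [-0.0001, -0.0017, -1.0]] [ 1.124  0.577  0.025  1.438 -0.015  1.129 -0.056]
0.0187
[1.206 0.211 0.991] 576.5387820846354
[0.428 0.014 0.926] 454.0257610695269
holder S[213.  212.7] 0.97 T[461.4 297.3] 0.65 -> [ 481.8 -268.9    2.7] err 0.9
holder_top S[203.9 194.5] 0.85 T[469.7 280.2] 0.65 -> [ 508.6 -260.1   94. ] err 4.5
holder_sides S[206.1 194.3] 0.93 T[471.8 291.1] 0.73 -> [ 489.9 -268.7   72.5] err 1.6
hole_left S[215.1 199.2] 0.58 T[460.3 281.7] 0.63 -> [ 505.5 -241.9   83.5] err 3.3
hole_right S[197.3 196.8] 0.66 T[478.1 274.6] 0.86 -> [ 518.6 -273.3   94.1] err 0.6
rack S[482.9 266.4] 0.80 T[166.  309.7] 0.56 -> [445.8 328.   -3.7] err 2.5
pin_left T[135.5 319. ] 0.72 
pin_right S[371.6 300.3] 0.72 T[323.1 223.1] 0.74 -> [618.5  71.2  26.8] err 116.8
bin S[210.2 238.5] 0.68 T[448.9 269.4] 0.61 -> [ 540.2 -251.2  -13.4] err 1.5
bench_clear S[338.  236.1] 0.75 T[314.9 306.5] 0.85 -> [ 4.592e+02  2.190e+01 -2.000e-01] err 9.3
bottle S[371.8 302.7] 0.74 T[268.5 233. ] 0.58 -> [605.8 127.4   4.7] err 3.9
clearbottle S[203.4 196.1] 0.72 T[322.2 221.8] 0.90 -> [619.1 -71.7 280.8] err 196.7
beaker S[271.  278.1] 0.82 T[251.6 336.1] 0.75 -> [492.5  28.1 -11.2] err 311.1
tipbox S[206.9 337.4] 0.79 T[402.5 161.2] 0.92 -> [ 770.3 -154.9   -2. ] err 0.2
forceps S[403.1 229.6] 0.61 T[249.8 335.3] 0.62 -> [ 3.997e+02  1.517e+02 -1.000e-01] err 6.2
labelbox S[203.4 266.6] 0.49 T[437.  224.8] 0.67 -> [ 629.  -222.5   12.6] err 1.9
```

View pics/s0.png

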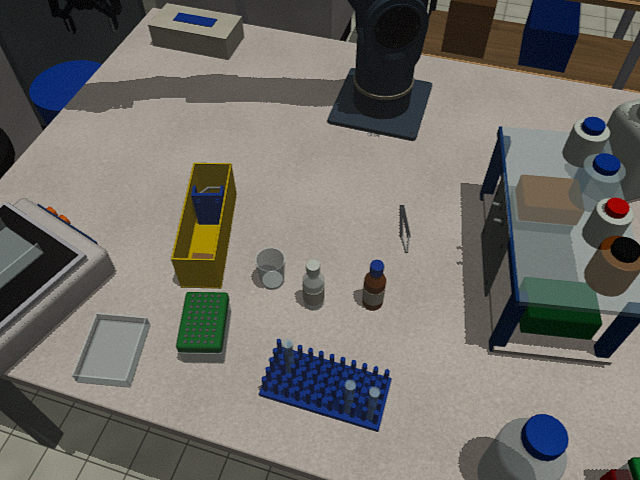

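View pics/t0.png

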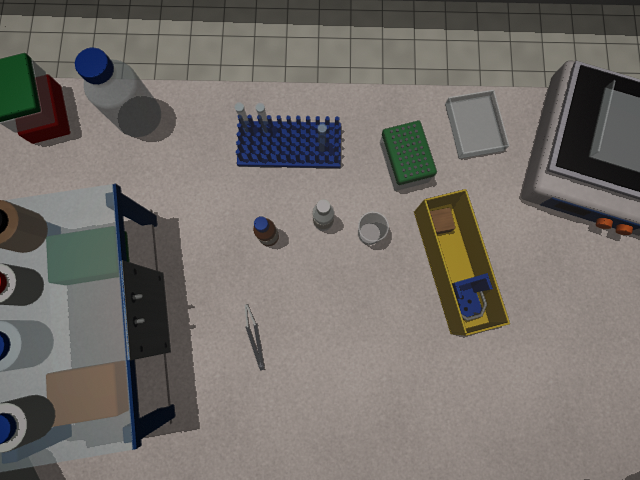

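The scene view shows the bin at about (205,225) with the holder at (208,200), the amber bottle at (374,285) and the rack at right. In the top view the pins are at about (139,296) and (140,321), and the holder is at (471,297). I'll zoom in on the rack and bin next.

```bash
python3 - <<'E'
from h import *
s=ctrl.grab_frame("scene");t=ctrl.grab_frame("top")
im=t["color"][...,::-1]
a=cv2.resize(im[240:380,105:205],None,fx=4,fy=4,interpolation=cv2.INTER_CUBIC)
b=cv2.resize(im[185:340,410:510],None,fx=3.613,fy=3.613,interpolation=cv2.INTER_CUBIC)[:560]
cv2.imwrite("pics/c1.png",np.hstack([a,b]))
for n in ("pin_left","pin_right","hole_left","hole_right","bottle","rack","clearbottle","beaker"):
  for nm,f in(("S",s),("T",t)):
    print(n,nm,[(np.round(q["location"],1).tolist(),round(q["conf"],2)) for q in ctrl.spot_point(f,n)[:4]])
# bin corner/mask fit
for n in("bin","holder","bottle"):
  for nm,f in(("S",s),("T",t)):
    r=ctrl.regions_of(f,n); 
    if r:
      m=r[0]["pixels"].astype(np.uint8);q=cv2.minAreaRect(cv2.findNonZero(m));print(n,nm,r[0]["conf"],np.round(r[0]["bbox"],1),np.round(cv2.boxPoints(q),1).tolist())
E
```

```text
pin_left S [([503.4, 204.2], 0.96)]
pin_left T [([136.3, 322.0], 0.88)]
pin_right S [([503.8, 219.0], 0.95), ([215.7, 197.9], 0.4)]
pin_right T [([127.2, 296.0], 0.94)]
hole_left S [([216.4, 198.9], 0.78), ([374.5, 303.1], 0.64)]
hole_left T [([459.6, 281.8], 0.82)]
hole_right S [([199.4, 198.1], 0.89)]
hole_right T [([478.3, 272.3], 0.71), ([267.3, 233.5], 0.63)]
bottle S []
bottle T [([270.2, 233.9], 0.73)]
rack S [([482.1, 263.6], 0.66)]
rack T [([166.9, 310.4], 0.85)]
clearbottle S [([311.9, 303.2], 0.7)]
clearbottle T [([321.4, 223.0], 0.86)]
beaker S [([272.4, 279.6], 0.66)]
beaker T [([374.7, 234.6], 0.96)]
bin S 0.72 [205.6 227.9  67.4 121.8] [[166.89999389648438, 284.6000061035156], [189.1999969482422, 155.89999389648438], [242.8000030517578, 165.1999969482422], [220.5, 293.79998779296875]]
bin T 0.71 [459.9 262.4  96.5 145.1] [[410.3999938964844, 203.1999969482422], [468.29998779296875, 185.6999969482422], [509.79998779296875, 322.8999938964844], [452.0, 340.3999938964844]]
holder S 0.73 [207.1 204.9  31.1  37. ] [[191.0, 186.0], [224.0, 186.0], [224.0, 224.0], [191.0, 224.0]]
holder T 0.94 [475.2 298.8  40.2  45.7] [[450.8999938964844, 281.8999938964844], [487.70001220703125, 270.8999938964844], [499.6000061035156, 310.6000061035156], [462.79998779296875, 321.70001220703125]]
bottle S 0.6 [375.8 284.9  26.7  51. ] [[358.6000061035156, 307.8999938964844], [368.6000061035156, 257.8999938964844], [391.1000061035156, 262.3999938964844], [381.1000061035156, 312.3999938964844]]
bottle T 0.87 [268.  231.4  23.6  27.7] [[247.0, 227.0], [261.5, 212.5], [283.5, 234.5], [269.0, 249.0]]
```

View pics/c1.png

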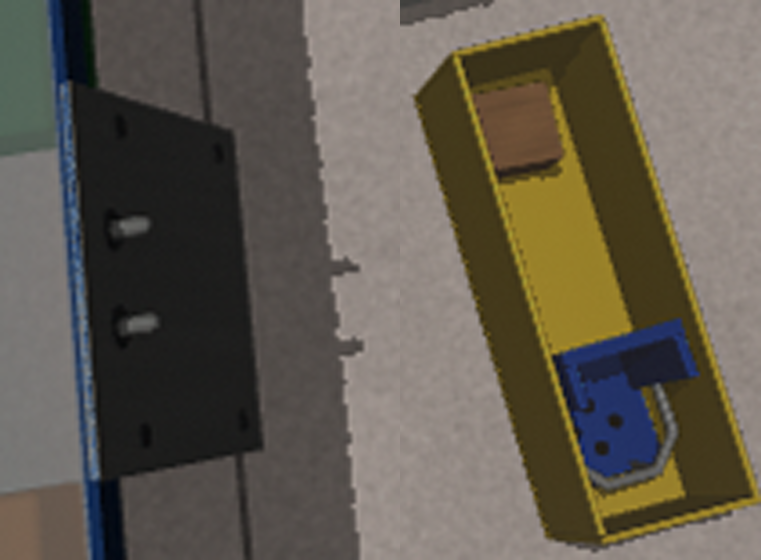

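```bash
python3 - <<'E'
from h import *
from scipy.optimize import least_squares
t=ctrl.grab_frame("top");s=ctrl.grab_frame("scene")
def fit(name,L,px,x0,f=t):
    L=np.array(L,float)/1000;px=np.array(px)
    def P(p):
        c,q=np.cos(p[2]),np.sin(p[2]);return np.c_[p[0]+c*L[:,0]-q*L[:,1],p[1]+q*L[:,0]+c*L[:,1],L[:,2]]
    r=least_squares(lambda p:(proj(f,P(p))-px).ravel(),x0,loss="soft_l1")
    print(name,np.round(r.x[:2]*1000,1),"yaw",round(r.x[2],4),"res",np.round(proj(f,P(r.x))-px,1).tolist());return r.x
c=lambda u,v:(105+u/4,240+v/4)
d=lambda u,v:(410+(u-400)/3.613,185+v/3.613)
fit("rack",[(0,-80,195),(0,80,195),(0,-80,0),(0,80,0),(0,-20,165),(0,20,165),(-17.7,-20,168),(-17.7,20,168)],[c(72,82),c(100,478),c(233,130),c(262,448),c(112,228),c(120,326),c(149,224),c(157,321)],[.45,.33,1.57])
fit("bin",[(130,42,99),(130,-42,99),(-130,42,99),(-130,-42,99)],[d(455,52),d(605,15),d(600,545),d(760,500)],[.54,-.25,.2])
fit("holder",[(36,32,99),(36,-32,99),(6,-32,99)],[d(555,355),d(683,320),d(698,376)],[.48,-.26,.2])
p=proj(s,[[.606,.127,.0]]);print(p)
for n,z in(("bottle",.065),("clearbottle",.065)):
  m=[ctrl.regions_of(f,n) for f in(s,t)]
  if all(m):
    ce=[np.argwhere(q[0]["pixels"]).mean(0)[::-1] for q in m];print(n,tri(s,ce[0],t,ce[1]))
o=ctrl.get_obs();R=np.array(o["ee_rot"]);print(R.T@(np.array([.5,-.26,.23])-np.array(o["tcp_pos"])))
E
```

```text
rack [442.2 323.2] yaw 1.7425 res [[-0.5, -1.0], [-0.2, 1.0], [0.2, -0.1], [0.1, 0.2], [-0.2, 0.4], [-0.4, 0.1], [0.5, -0.3], [0.5, -0.3]]
bin [ 544.5 -251.2] yaw 0.2614 res [[-0.8, -0.5], [0.2, -0.5], [-0.0, 0.1], [0.4, 1.0]]
holder [ 476.7 -268.2] yaw 0.2935 res [[1.0, -0.2], [-1.3, -0.1], [0.1, 0.3]]
[[370.41796062 303.9745678 ]]
clearbottle (array([0.63417323, 0.01559652, 0.05745881]), np.float64(0.0034361117582710292))
[ 0.37516429 -0.25446478  0.00128861]
```

Call:
step_arm --increments '[[60,[383,-251,0],-1.47],[60,[383,-251,0],-1.47],[60,[383,-251,0],-1.47],[60,[383,-251,0],-1.47],[60,[383,-251,0],-1.47],[60,[383,-251,0],-1.47],[60,[383,-251,0],-1.47],[60,[383,-251,0],-1.47],[60,[383,-251,0],-1.47],[60,[383,-251,0],-1.47]]' --grip_force 40

```text
t: 4.03
tcp_pos: [0.4852, -0.2922, 0.2317]
ee_rot: [[-0.048, 0.999, 0.001], [0.999, 0.048, -0.001], [-0.001, 0.001, -1.0]]
force: [0.3, -0.6, 0.7]
finger_gap: 0.0516
```

Call:
step_arm --increments '[[60,[31,24.3,0],-0.225],[60,[31,24.3,30],-0.225],[60,[31,24.3,70],-0.225],[60,[31,24.3,110],-0.225],[60,[31,24.3,110],-0.225]]'

```text
t: 4.45
tcp_pos: [0.5042, -0.2587, 0.1155]
ee_rot: [[-0.27, 0.963, -0.009], [0.963, 0.27, 0.004], [0.006, -0.008, -1.0]]
force: [-1.4, 0.3, 0.2]
finger_gap: 0.0514
```

```bash
python3 - <<'E'
from h import *
s=ctrl.grab_frame("scene");t=ctrl.grab_frame("top")
a=cv2.resize(s["color"][140:260,150:270,::-1],(480,480),interpolation=cv2.INTER_CUBIC)
b=cv2.resize(t["color"][220:340,410:490,::-1],(320,480),interpolation=cv2.INTER_CUBIC)
cv2.imwrite("pics/c2.png",np.hstack([a,b]))
st()
E
```

```text
t 4.55 tcp [ 507.6 -260.   121.6] gap 0.05129937619017363 F [ 1.3 -0.7  0.7]
[[-0.2695, 0.963, -0.0017], [0.963, 0.2695, 0.0006], [0.001, -0.0015, -1.0]] [ 0.641  0.561 -0.381  1.843  0.281  0.793  0.387]
```

View pics/c2.png

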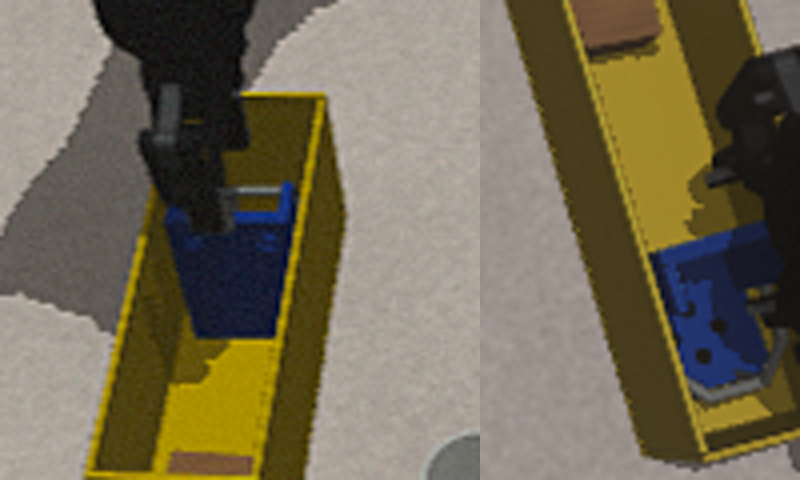

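```bash
python3 - <<'E'
from h import *
s=ctrl.grab_frame("scene");t=ctrl.grab_frame("top")
for p in((192,193),(222.5,193)): print(onz(s,p,.099)[:2]*1000)
y=.27
for p in((36,32),(36,-32)):
  P=[.4767+(p[0]*np.cos(y)-p[1]*np.sin(y))/1e3,-.2682+(p[0]*np.sin(y)+p[1]*np.cos(y))/1e3,.099];print(np.round(P,4),proj(s,P),proj(t,P))
E
```

```text
[ 515.8923704  -285.34830488]
[ 497.11281709 -224.60122998]
[ 0.5029 -0.2278  0.099 ] [[220.00199498 194.63391028]] [[454.24343422 282.48447188]]
[ 0.5199 -0.2894  0.099 ] [[189.37533509 193.94870437]] [[487.61842572 273.78243083]]
```

Call:
step_arm --increments '[[60,[2.5,-1.2,20],-0.01],[60,[2.5,-1.2,40],-0.01],[60,[2.5,-1.2,51],-0.01],[60,[2.5,-1.2,51],-0.01],[0,[2.5,-1.2,51],-0.01],[0,[2.5,-1.2,51],-0.01],[0,[2.5,-1.2,51],-0.01],[0,[2.5,-1.2,51],-0.01],[0,[2.5,-1.2,51],-0.01],[0,[2.5,-1.2,51],-0.01]]' --grip_force 60

```text
t: 5.48
tcp_pos: [0.5085, -0.2591, 0.0743]
ee_rot: [[-0.279, 0.96, 0.005], [0.96, 0.279, -0.003], [-0.004, 0.004, -1.0]]
force: [0.6, -0.8, 6.5]
finger_gap: 0.0068
```

Call:
step_arm --increments '[[0,[0,0,0],0],[0,[0,0,0],0],[0,[0,0,-10],0],[0,[0,0,-20],0],[0,[0,0,-20],0]]'

```text
t: 5.9
tcp_pos: [0.5095, -0.2594, 0.0966]
ee_rot: [[-0.278, 0.96, 0.008], [0.96, 0.278, -0.004], [-0.006, 0.006, -1.0]]
force: [0.6, -0.5, -2.0]
finger_gap: 0.0067
```

```bash
python3 - <<'E'
from h import *
st()
E
```

```text
t 5.9 tcp [ 509.5 -259.4   96.6] gap 0.0066546678955589755 F [ 0.6 -0.5 -2. ]
[[-0.2784, 0.9604, 0.0079], [0.9604, 0.2785, -0.004], [-0.006, 0.0065, -1.0]] [ 0.63   0.59  -0.368  1.872  0.309  0.726  0.369]
```

Call:
step_arm --increments '[[0,[0,0,-35],0],[0,[0,0,-75],0],[0,[0,0,-115],0],[0,[0,0,-145],0],[0,[20,0,-145],-0.1],[0,[50,5,-145],-0.22],[0,[85,8,-145],-0.34],[0,[120,11,-145],-0.46],[0,[155,14,-145],-0.58],[0,[190,17,-145],-0.7]]'

```text
t: 6.73
tcp_pos: [0.4711, -0.0701, 0.241]
ee_rot: [[-0.835, 0.55, 0.009], [0.55, 0.835, -0.005], [-0.01, 0.001, -1.0]]
force: [0.6, -0.0, -1.8]
finger_gap: 0.0069
```

Call:
step_arm --increments '[[0,[20,22,0],-0.12],[0,[42,44,0],-0.24],[0,[63,66,0],-0.36],[0,[84,89,10],-0.48],[0,[84,89,40],-0.6],[0,[84,89,75],-0.75],[0,[84,89,110],-0.75],[0,[84,89,140],-0.75],[0,[84,89,150],-0.75],[0,[84,89,150],-0.75]]'

```text
t: 7.57
tcp_pos: [0.4501, 0.0495, 0.0888]
ee_rot: [[-0.986, -0.167, 0.005], [-0.167, 0.986, -0.005], [-0.004, -0.006, -1.0]]
force: [0.5, 0.3, -1.4]
finger_gap: 0.0069
```

```bash
python3 - <<'E'
from h import *
s=ctrl.grab_frame("scene");t=ctrl.grab_frame("top")
a=cv2.resize(s["color"][150:330,250:430,::-1],(540,540),interpolation=cv2.INTER_CUBIC)
b=cv2.resize(t["color"][210:390,225:345,::-1][:,:86],(258,540),interpolation=cv2.INTER_CUBIC)
cv2.imwrite("pics/c3.png",np.hstack([a,b]))
st()
E
```

```text
t 7.6667 tcp [451.9  50.1  91.3] gap 0.00693104438328236 F [ 0.4  0.3 -1. ]
[[-0.986, -0.1664, 0.0096], [-0.1665, 0.986, -0.0044], [-0.0087, -0.006, -0.9999]] [ 0.288  0.529 -0.725  2.16   0.6    0.651  0.878]
```

View pics/c3.png

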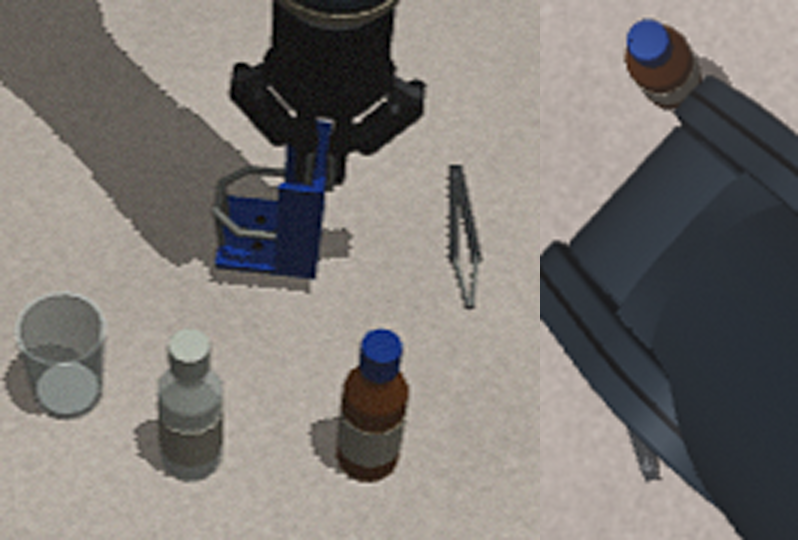

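The scene crop shows the holder upright in the pinch at about (270,215), just above bare bench. It is clear of the forceps at (465,235) and of the bottles. I'm lowering it now.

Call:
step_arm --increments '[[0,[0,0,10],0],[0,[0,0,15],0],[0,[0,0,18],0],[0,[0,0,20],0],[0,[0,0,20],0],[0,[0,0,20],0]]'

```text
t: 8.17
tcp_pos: [0.4521, 0.05, 0.0715]
ee_rot: [[-0.986, -0.166, 0.01], [-0.166, 0.986, -0.005], [-0.009, -0.006, -1.0]]
force: [0.1, -0.0, -1.0]
finger_gap: 0.0067
```

Call:
step_arm --increments '[[0,[0,0,1],0],[0,[0,0,2],0],[0,[0,0,2],0],[0,[0,0,2],0]]'

```text
t: 8.5
tcp_pos: [0.4527, 0.0502, 0.0702]
ee_rot: [[-0.986, -0.166, 0.011], [-0.166, 0.986, -0.005], [-0.01, -0.007, -1.0]]
force: [-1.0, -0.8, 10.3]
finger_gap: 0.007
```

Call:
step_arm --increments '[[20,[0,0,-1],0],[45,[0,0,-1],0],[45,[0,0,-1],0],[45,[0,0,-1],0],[45,[0,0,-20],0],[45,[0,0,-45],0],[60,[0,0,-75],0],[100,[0,-5,-75],0.1],[100,[0,-10,-75],0.22],[100,[0,-14,-75],0.34]]'

```text
t: 9.33
tcp_pos: [0.4544, 0.0362, 0.1457]
ee_rot: [[-0.984, 0.178, 0.012], [0.178, 0.984, -0.005], [-0.013, -0.003, -1.0]]
force: [0.1, -0.2, -0.2]
finger_gap: 0.084
```

Call:
step_arm --increments '[[100,[0,0,0],0.12],[100,[0,0,0],0.24],[100,[0,0,0],0.36],[100,[0,0,0],0.48],[100,[0,0,0],0.6],[100,[0,0,0],0.72],[100,[0,0,0],0.84],[100,[0,0,0],0.96],[100,[0,0,0],1.08],[100,[0,0,0],1.2]]'

```text
t: 10.17
tcp_pos: [0.4543, 0.0361, 0.1456]
ee_rot: [[-0.185, 0.983, 0.012], [0.983, 0.185, -0.005], [-0.007, 0.011, -1.0]]
force: [-0.7, 0.2, 0.1]
finger_gap: 0.0855
```

```bash
python3 - <<'E'
from h import *
s=ctrl.grab_frame("scene");t=ctrl.grab_frame("top")
a=cv2.resize(s["color"][160:280,280:400,::-1],(600,600),interpolation=cv2.INTER_CUBIC)
cv2.imwrite("pics/c4.png",a)
pts("holder holder_top holder_sides hole_left hole_right bottle".split(),s,t)
st()
E
```

```text
holder S[337.7 236. ] 0.66 
holder_top S[355.3 211.5] 0.88 
holder_sides S[348.2 211.5] 0.66 
hole_left S[354.7 202. ] 0.81 
hole_right 
bottle S[371.5 301.4] 0.70 T[264.9 234.4] 0.80 -> [603.2 130.3   7.1] err 4.5
t 10.8667 tcp [454.4  36.1 145.7] gap 0.08566114929925604 F [-0.8  0.6 -0.3]
[[-0.1907, 0.9816, 0.012], [0.9816, 0.1908, -0.0048], [-0.007, 0.0109, -0.9999]] [ 0.095  0.379 -0.38   2.107  0.232  0.683 -0.248]
```

View pics/c4.png

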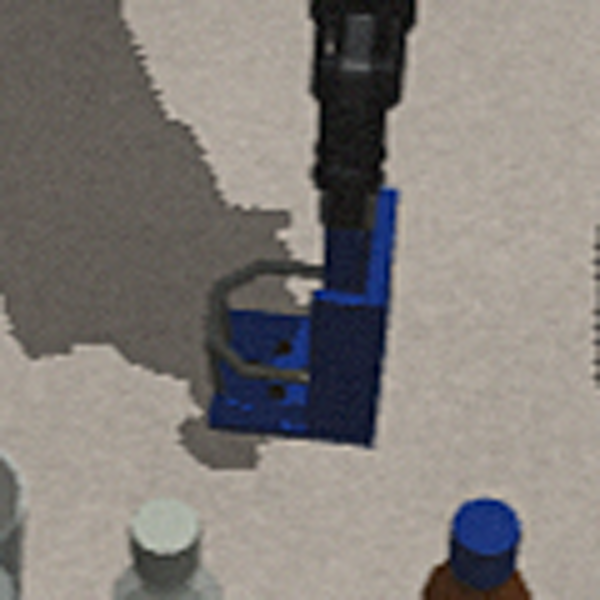

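Call:
step_arm --increments '[[100,[0,0,20],0.02],[100,[0,0,50],0.02],[100,[0,0,75],0.02],[100,[0,0,88],0.02],[100,[0,0,89],0.02],[50,[0,0,89],0.02],[50,[0,0,89],0.02],[50,[0,0,89],0.02],[50,[0,0,89],0.02],[50,[0,0,89],0.02]]' --grip_force 50

```text
t: 11.7
tcp_pos: [0.4561, 0.0357, 0.0576]
ee_rot: [[-0.171, 0.985, 0.014], [0.985, 0.171, -0.005], [-0.007, 0.013, -1.0]]
force: [0.2, -0.5, 6.4]
finger_gap: 0.0635
```

Call:
step_arm --increments '[[50,[0,0,-5],0],[50,[0,0,-25],0],[50,[0,0,-60],0],[50,[25,4,-90],0],[50,[60,9,-90],0],[50,[95,15,-90],0],[50,[130,20,-90],0],[50,[165,26,-90],0],[50,[200,31,-90],0],[50,[227,35.5,-90],0]]'

```text
t: 12.53
tcp_pos: [0.4504, 0.269, 0.1473]
ee_rot: [[-0.173, 0.985, 0.014], [0.985, 0.173, -0.003], [-0.006, 0.014, -1.0]]
force: [0.5, 0.6, -1.6]
finger_gap: 0.0629
```

Call:
step_arm --increments '[[50,[0,0,0],0],[50,[0,0,0],0]]'

```text
t: 12.7
tcp_pos: [0.4496, 0.2713, 0.1477]
ee_rot: [[-0.176, 0.984, 0.014], [0.984, 0.176, -0.002], [-0.004, 0.014, -1.0]]
force: [-0.4, -0.6, -2.0]
finger_gap: 0.0636
```

```bash
python3 - <<'E'
from h import *
s=ctrl.grab_frame("scene");t=ctrl.grab_frame("top")
a=cv2.resize(s["color"][150:300,430:550,::-1],(480,600),interpolation=cv2.INTER_CUBIC)
b=cv2.resize(t["color"][240:390,110:190,::-1],(320,600),interpolation=cv2.INTER_CUBIC)
cv2.imwrite("pics/c5.png",np.hstack([a,b]))
pts("holder holder_top hole_left hole_right pin_left pin_right".split(),s,t)
st()
E
```

```text
holder S[456.3 232.3] 0.84 T[191.5 303.4] 0.84 -> [455.3 252.6  94.6] err 8.1
holder_top S[479.4 203.9] 0.93 T[157.9 309.3] 0.63 -> [442.6 281.2 176. ] err 3.3
hole_left S[482.1 202.8] 0.59 T[155.  317.4] 0.75 -> [429.8 287.1 167.3] err 1.8
hole_right S[311.9 304.3] 0.49 T[153.9 293.6] 0.59 -> [582.4 161.3 137. ] err 350.1
pin_left S[505.5 205.2] 0.77 T[133.3 319.4] 0.97 -> [425.  326.4 167.2] err 9.4
pin_right S[502.1 217.4] 0.76 
t 13.4 tcp [450.4 268.9 147.3] gap 0.06354867380712513 F [ 0.6 -0.8 -1.7]
[[-0.1724, 0.9849, 0.0143], [0.985, 0.1724, -0.0031], [-0.0055, 0.0135, -0.9999]] [-0.368  0.464 -0.383  1.942  0.259  0.773 -0.726]
```

View pics/c5.png

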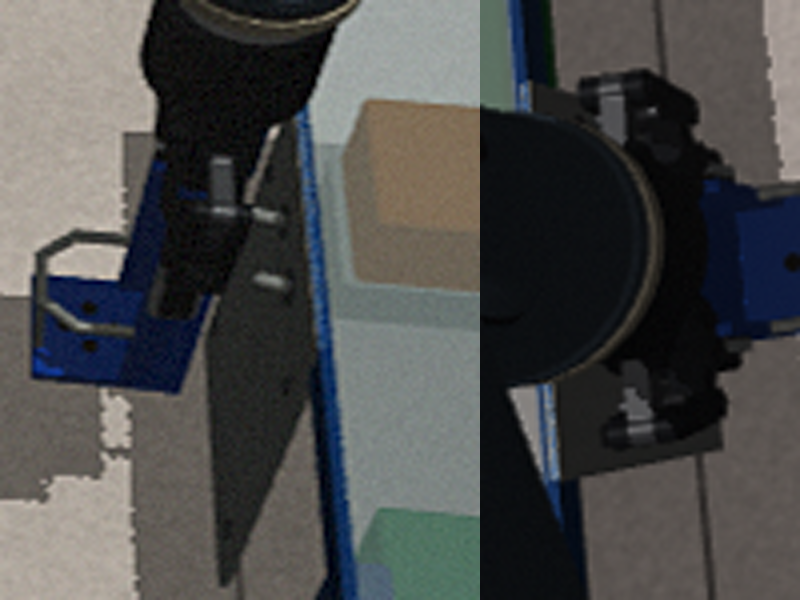

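```bash
python3 - <<'E'
from h import *
s=ctrl.grab_frame("scene");t=ctrl.grab_frame("top")
def T(x,y,yaw,L,z0=0):
    L=np.atleast_2d(np.array(L,float))/1e3;c,q=np.cos(yaw),np.sin(yaw);return np.c_[x+c*L[:,0]-q*L[:,1],y+q*L[:,0]+c*L[:,1],z0+L[:,2]]
P=T(.4422,.3232,1.7425,[(0,-80,195),(0,80,195),(0,-80,0),(-17.7,-20,168),(-17.7,20,168),(0,-20,165),(0,20,165)])
cs=lambda p:np.round((p-[430,150])*4,0).tolist()
print("rack in scene crop",cs(proj(s,P)))
o=ctrl.get_obs();x,y,z=o["tcp_pos"];yaw=np.arctan2(o["ee_rot"][1][0],o["ee_rot"][0][0]);print(yaw)
L=np.array([(36,-32,0),(36,-32,95),(-36,-32,0),(6,-32,0),(36,32,95),(6,32,95)],float)-[18,0,57.5]
H=T(x,y,yaw,L,z)
print("holder scene",cs(proj(s,H)));print("top",np.round((proj(t,H)-[110,240])*4+[480,0]).tolist())
save(s,"c6.png",(430,150,550,300),5)
E
```

```text
rack in scene crop [[307.0, 346.0], [285.0, 84.0], [208.0, 584.0], [245.0, 276.0], [240.0, 211.0], [282.0, 284.0], [277.0, 219.0]]
1.744259682498362
holder scene [[168.0, 392.0], [212.0, 267.0], [19.0, 377.0], [106.0, 385.0], [206.0, 163.0], [141.0, 157.0]]
top [[717.0, 203.0], [640.0, 187.0], [874.0, 178.0], [782.0, 193.0], [654.0, 346.0], [729.0, 334.0]]
```

View pics/c6.png

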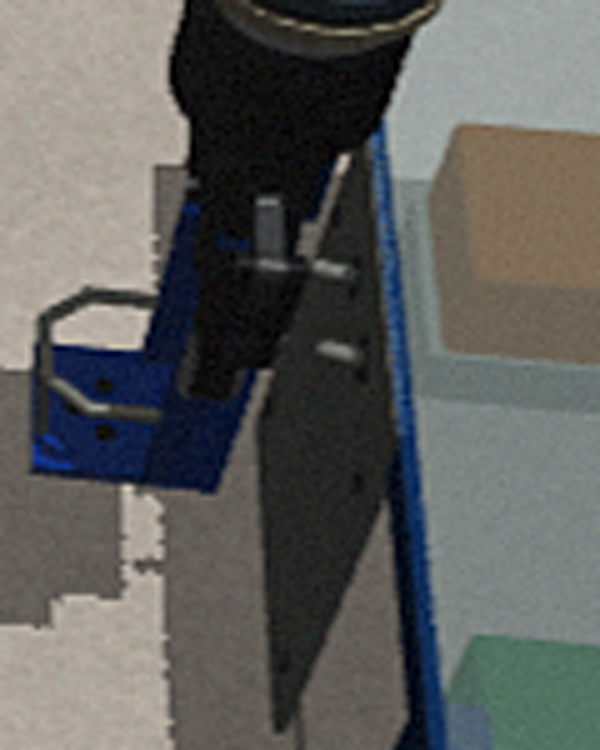

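```bash
python3 - <<'E'
from h import *
from scipy.optimize import least_squares
s=ctrl.grab_frame("scene");t=ctrl.grab_frame("top")
c=lambda u,v:(105+u/4,240+v/4); e=lambda u,v:(430+u/5,150+v/5)
LT=[(0,-80,195),(0,80,195),(0,-80,0),(0,80,0),(0,-20,165),(0,20,165),(-17.7,-20,168),(-17.7,20,168)]
pT=[c(72,82),c(100,478),c(233,130),c(262,448),c(112,228),c(120,326),c(149,224),c(157,321)]
LS=[(0,-80,195),(0,-80,0),(-17.7,-20,168),(0,-20,165),(0,20,165)]
pS=[e(393,437),e(280,730),e(320,348),e(362,357),e(352,272)]
def P(p,L):
    L=np.array(L,float)/1e3;a,q=np.cos(p[2]),np.sin(p[2]);return np.c_[p[0]+a*L[:,0]-q*L[:,1],p[1]+q*L[:,0]+a*L[:,1],L[:,2]]
o=ctrl.get_obs();tc=np.array(o["tcp_pos"])
for nm,S,Tt in(("T",0,1),("S",1,0),("both",1,1)):
    def r(p):
        v=[]
        if S:v+=[(proj(s,P(p,LS))-pS).ravel()]
        if Tt:v+=[(proj(t,P(p,LT))-pT).ravel()]
        return np.concatenate(v)
    x=least_squares(r,[.442,.323,1.74],loss="soft_l1").x
    d=tc[:2]-x[:2];u=np.array([np.cos(x[2]),np.sin(x[2])]);w=np.array([-u[1],u[0]])
    print(nm,np.round(x[:2]*1000,1),round(x[2],4),"TCP in rack x,y",np.round([d@u*1000,d@w*1000],1))
E
```

```text
T [442.2 323.2] 1.7425 TCP in rack x,y [-54.8   1.3]
S [441.8 326.3] 1.7732 TCP in rack x,y [-57.9   3.1]
both [442.2 324.4] 1.7578 TCP in rack x,y [-55.9   2.3]
```

Call:
step_arm --increments '[[50,[5,2,1.5],-0.012],[50,[10,2,1.5],-0.012],[50,[17,2,1.5],-0.012],[50,[17,2,1.5],-0.012],[50,[17,2,1.5],-0.012],[50,[17,2,1.5],-0.012]]'

```text
t: 14.1
tcp_pos: [0.4493, 0.2862, 0.1456]
ee_rot: [[-0.185, 0.983, 0.014], [0.983, 0.185, -0.003], [-0.006, 0.013, -1.0]]
force: [0.3, -0.4, -1.5]
finger_gap: 0.0631
```

```bash
python3 - <<'E'
from h import *
s=ctrl.grab_frame("scene");st()
save(s,"c7.png",(440,170,530,260),8)
E
```

```text
t 14.15 tcp [449.3 286.  145.6] gap 0.06360398918375387 F [-0.1  0.5 -1.8]
[[-0.1845, 0.9827, 0.0142], [0.9828, 0.1846, -0.0034], [-0.006, 0.0133, -0.9999]] [-0.397  0.477 -0.384  1.923  0.264  0.781 -0.745]
```

View pics/c7.png

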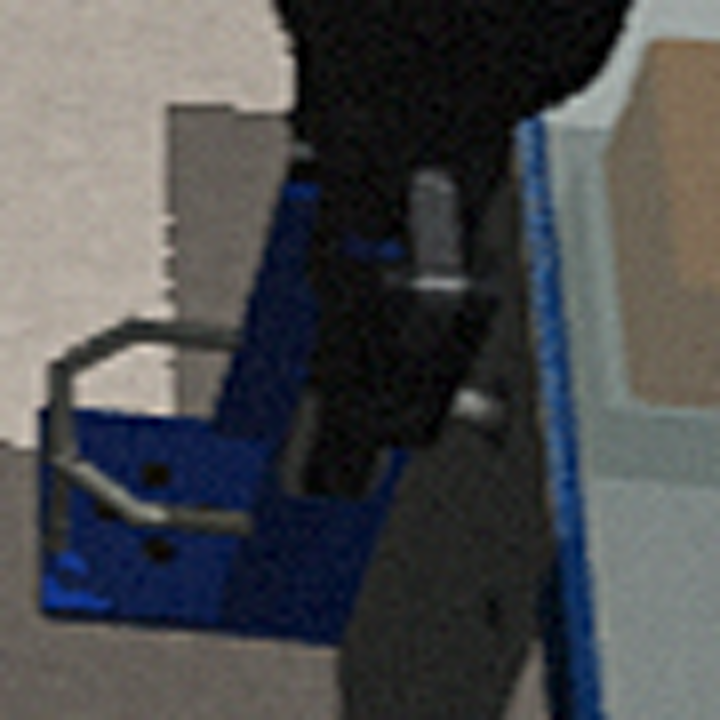

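The crop shows the holder upright in the grip. The right pin at (475,405) is still free just ahead of the back plate. I'm advancing with force checks.

Call:
step_arm --increments '[[50,[2,0,0],0],[50,[4,0,0],0],[50,[6,0,0],0],[50,[8,0,0.3],0],[50,[8,0,0.3],0],[50,[8,0,0.3],0]]'

```text
t: 14.65
tcp_pos: [0.4478, 0.294, 0.1452]
ee_rot: [[-0.185, 0.983, 0.014], [0.983, 0.185, -0.003], [-0.006, 0.013, -1.0]]
force: [0.2, 0.2, -1.4]
finger_gap: 0.0636
```

Call:
step_arm --increments '[[50,[1.5,0,0.2],0],[50,[3,0,0.5],0],[50,[4.5,0,0.8],0],[50,[6,0,1],0],[50,[6,0,1],0],[50,[6,0,1],0]]'

```text
t: 15.15
tcp_pos: [0.4466, 0.3, 0.1442]
ee_rot: [[-0.185, 0.983, 0.014], [0.983, 0.185, -0.003], [-0.006, 0.013, -1.0]]
force: [0.9, -0.2, -1.7]
finger_gap: 0.0633
```

Call:
step_arm --increments '[[50,[1.5,0,0.2],0],[50,[3,0,0.5],0],[50,[4.5,0,0.8],0],[50,[6,0,1],0],[50,[6,0,1],0],[50,[6,0,1],0]]'

```text
t: 15.65
tcp_pos: [0.4455, 0.306, 0.1431]
ee_rot: [[-0.185, 0.983, 0.014], [0.983, 0.185, -0.003], [-0.006, 0.013, -1.0]]
force: [0.2, 0.1, -1.9]
finger_gap: 0.0636
```

Call:
step_arm --increments '[[50,[1,0,0],0],[50,[2,0,0],0],[50,[3,0,0.2],0],[50,[3,0,0.2],0],[50,[3,0,0.2],0]]'

```text
t: 16.07
tcp_pos: [0.4454, 0.3066, 0.1428]
ee_rot: [[-0.183, 0.983, 0.014], [0.983, 0.183, -0.007], [-0.009, 0.012, -1.0]]
force: [1.2, -7.9, 0.8]
finger_gap: 0.0634
```

```bash
python3 - <<'E'
from h import *
s=ctrl.grab_frame("scene");st()
save(s,"c8.png",(440,170,530,260),8)
E
```

```text
t 16.1167 tcp [445.4 306.6 142.8] gap 0.06307411703524039 F [ 0.5 -7.4  1.7]
[[-0.183, 0.983, 0.0139], [0.9831, 0.1831, -0.0066], [-0.009, 0.0125, -0.9999]] [-0.439  0.492 -0.379  1.904  0.27   0.789 -0.785]
```

View pics/c8.png

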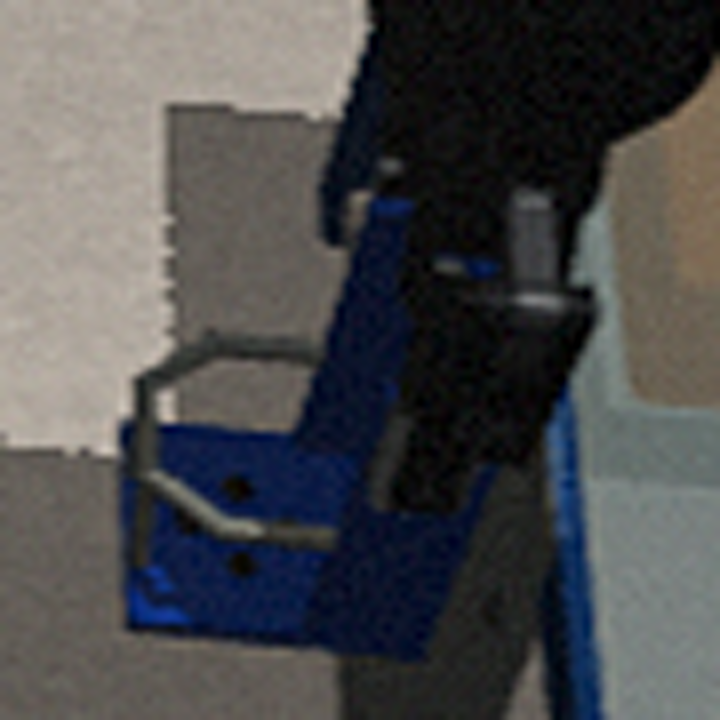

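Call:
step_arm --increments '[[50,[1,0,0.5],0],[50,[1,0,1],0],[50,[1,0,1.5],0],[50,[1,0,2],0],[50,[1,0,2],0]]'

```text
t: 16.53
tcp_pos: [0.4457, 0.3067, 0.1415]
ee_rot: [[-0.182, 0.983, 0.015], [0.983, 0.182, -0.008], [-0.01, 0.013, -1.0]]
force: [-0.5, -7.0, 9.5]
finger_gap: 0.0635
```

Call:
step_arm --increments '[[60,[0,0,0],0],[75,[0,0,0],0],[100,[0,0,0],0],[100,[0,0,0],0],[100,[0,0,0],0],[100,[0,0,-15],0],[100,[0,0,-40],0],[100,[0,0,-70],0],[100,[-20,0,-100],0],[100,[-50,0,-110],0]]'

```text
t: 17.37
tcp_pos: [0.4534, 0.2624, 0.256]
ee_rot: [[-0.187, 0.982, 0.019], [0.982, 0.187, -0.002], [-0.006, 0.018, -1.0]]
force: [0.4, -0.8, 0.2]
finger_gap: 0.0855
```

Call:
step_arm --increments '[[100,[-40,0,0],0],[100,[-80,0,0],0],[100,[-120,0,0],0],[100,[-150,0,0],0]]'

```text
t: 17.7
tcp_pos: [0.4819, 0.1119, 0.2571]
ee_rot: [[-0.186, 0.982, 0.02], [0.983, 0.186, -0.003], [-0.007, 0.019, -1.0]]
force: [1.6, -0.2, 0.1]
finger_gap: 0.0852
```

```bash
python3 - <<'E'
from h import *
s=ctrl.grab_frame("scene");t=ctrl.grab_frame("top")
a=cv2.resize(s["color"][160:270,440:530,::-1],None,fx=5,fy=5,interpolation=cv2.INTER_CUBIC)
b=cv2.resize(t["color"][260:370,110:180,::-1],None,fx=5,fy=5,interpolation=cv2.INTER_CUBIC)
cv2.imwrite("pics/c9.png",np.hstack([a,b]))
pts("holder holder_seat holder_top bottle".split(),s,t)
for n in("bottle",):
  for f in(s,t):
    print([(np.round(r["bbox"],1).tolist(),round(r["conf"],2)) for r in ctrl.regions_of(f,n)[:2]])
st()
E
```

```text
holder S[471.  237.7] 0.59 
holder_seat S[469.  238.4] 0.65 
holder_top S[498.  209.3] 0.57 T[321.7 224.4] 0.22 -> [573.7 156.2 327.2] err 283.8
bottle S[371.  300.3] 0.93 T[269.7 236.1] 0.66 -> [599.7 124.6   3. ] err 3.4
[([405.6, 230.4, 18.1, 45.1], 0.74), ([375.7, 284.6, 21.4, 49.4], 0.68)]
[([266.8, 230.7, 21.7, 28.5], 0.77)]
t 18.3 tcp [481.3 115.8 256.8] gap 0.08526723124012424 F [ 0.2  0.3 -0.6]
[[-0.1887, 0.9818, 0.0189], [0.982, 0.1888, -0.0021], [-0.0057, 0.0181, -0.9998]] [-0.051  0.289 -0.374  1.867  0.136  0.993 -0.294]
```

View pics/c9.png

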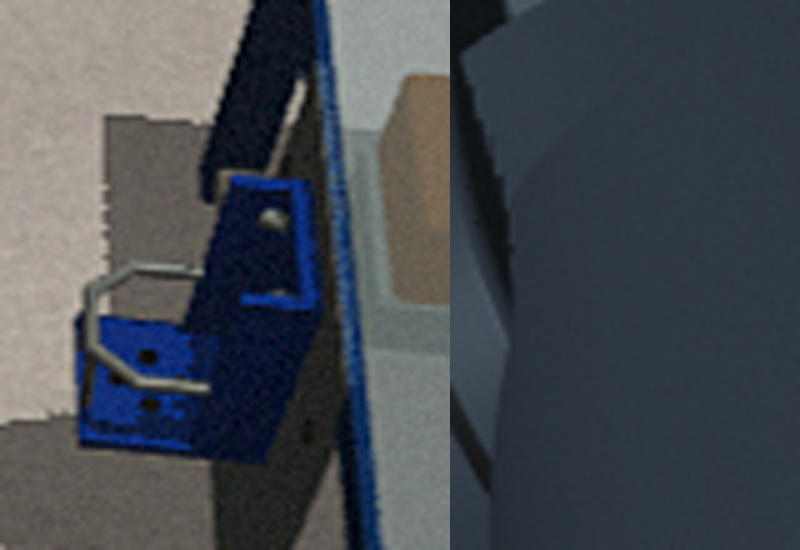

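The scene crop shows the holder hanging flush, with its back against the plate and the left pin tip visible through its hole at (272,217). Next I'll locate the bottle's cap.

```bash
python3 - <<'E'
from h import *
s=ctrl.grab_frame("scene");t=ctrl.grab_frame("top")
C=[]
for f,(x0,y0,x1,y1) in((s,(360,255,395,285)),(t,(245,210,285,250))):
    im=f["color"][y0:y1,x0:x1].astype(int)
    m=((im[...,2]>im[...,0]+40)&(im[...,2]>im[...,1]+20)).astype(np.uint8)
    n,l,stt,ce=cv2.connectedComponentsWithStats(m);k=1+np.argmax(stt[1:,4]);print(stt[k],ce[k]+[x0,y0]);C.append(ce[k]+[x0,y0])
print(tri(s,C[0],t,C[1]),onz(t,C[1],.122)*1e3)
for z in (0,.05): 
  for f in(s,t): print(z,proj(f,[.604,.127,z]))
st()
E
```

```text
[ 11   5  13  11 121] [376.89256198 264.90909091]
[  9   7  14  13 147] [260.32653061 222.99319728]
(array([0.60010734, 0.12737637, 0.12792537]), np.float64(0.0027616606146743535)) [601.70359573 126.86015911 122.        ]
0 [[370.66490789 303.1497011 ]]
0 [[268.00360797 234.46553766]]
0.05 [[372.41879798 289.63471009]]
0.05 [[265.09854938 229.66813474]]
t 18.4 tcp [481.4 115.4 256.8] gap 0.08533623258621303 F [-0.   0.4  0.2]
[[-0.1881, 0.982, 0.0188], [0.9821, 0.1882, -0.0022], [-0.0057, 0.0181, -0.9998]] [-0.051  0.289 -0.374  1.867  0.136  0.993 -0.294]
```

Call:
step_arm --increments '[[80,[-3,40,0],0],[80,[-7,80,0],0],[80,[-10,117,20],0],[80,[-10,117,60],0],[80,[-10,117,100],0],[80,[-10,117,135],0],[80,[-10,117,155],0],[80,[-10,117,159],0],[80,[-10,117,159],0],[80,[-10,117,159],0]]'

```text
t: 19.23
tcp_pos: [0.6019, 0.1277, 0.1012]
ee_rot: [[-0.188, 0.982, 0.02], [0.982, 0.188, -0.002], [-0.006, 0.02, -1.0]]
force: [-0.1, -0.8, 0.8]
finger_gap: 0.0685
```

Call:
step_arm --increments '[[30,[0,0,0],0],[15,[0,0,0],0],[15,[0,0,0],0],[10,[0,0,0],0],[10,[0,0,0],0],[10,[0,0,0],0]]' --grip_force 40

```text
t: 19.73
tcp_pos: [0.602, 0.1278, 0.1025]
ee_rot: [[-0.188, 0.982, 0.021], [0.982, 0.188, -0.002], [-0.006, 0.02, -1.0]]
force: [-3.8, -0.4, 9.2]
finger_gap: 0.0245
```

Call:
step_arm --increments '[[10,[0,0,-8],0],[10,[0,0,-30],0],[10,[0,0,-65],0],[10,[0,0,-100],0],[10,[0,0,-125],0],[10,[0,0,-125],0]]'

```text
t: 20.23
tcp_pos: [0.6016, 0.129, 0.234]
ee_rot: [[-0.188, 0.982, 0.03], [0.982, 0.188, 0.001], [-0.005, 0.03, -1.0]]
force: [1.4, 0.2, -2.4]
finger_gap: 0.0249
```

Call:
step_arm --increments '[[10,[0,0,-30],0],[10,[0,0,-62],0],[10,[25,-16,-67],0],[10,[50,-33,-67],0],[10,[78,-51,-67],0],[10,[105,-69,-67],0],[10,[130,-86,-67],0],[10,[155,-103,-67],0],[10,[170,-113,-67],0],[10,[178,-118,-67],0]]'

```text
t: 21.07
tcp_pos: [0.4478, 0.2837, 0.2968]
ee_rot: [[-0.192, 0.981, 0.03], [0.981, 0.192, 0.001], [-0.004, 0.029, -1.0]]
force: [0.7, -0.7, -1.9]
finger_gap: 0.025
```

Call:
step_arm --increments '[[10,[0,0,0],0],[10,[0,0,0],0]]'

```text
t: 21.23
tcp_pos: [0.4478, 0.2835, 0.2968]
ee_rot: [[-0.192, 0.981, 0.03], [0.981, 0.192, 0.001], [-0.005, 0.029, -1.0]]
force: [0.1, -0.3, -2.3]
finger_gap: 0.0249
```

```bash
python3 - <<'E'
from h import *
s=ctrl.grab_frame("scene")
o=st();R=np.array(o["ee_rot"])
print("to seat",np.round(R.T@(np.array([.4502,.2818,.1925])-o["tcp_pos"])*1000,1))
for n in("bottle","holder","holder_seat"):
  print(n,[(np.round(r["location"],1).tolist(),round(r["conf"],2)) for r in ctrl.spot_point(s,n)[:2]])
  r=ctrl.regions_of(s,n)
  if r:print(np.round(r[0]["bbox"],1))
x,y,z=o["tcp_pos"];print("pred bottle base, seat",proj(s,[[x,y,z-.1025],[.4502,.2818,.09]]))
E
```

```text
t 21.2833 tcp [448.6 282.8 296.8] gap 0.024864234753660803 F [-0.1 -0.8 -2.9]
[[-0.1908, 0.9812, 0.0299], [0.9816, 0.1909, 0.0008], [-0.0049, 0.0296, -0.9996]] [-0.352  0.308 -0.422  1.726  0.161  1.115 -0.633]
to seat [ -0.7  -1.7 104.3]
bottle [([483.2, 198.9], 0.59), ([211.5, 338.5], 0.18)]
[487.4 178.3  33.9  60.6]
holder [([471.5, 237.3], 0.58)]
[478.8 222.9  47.3  55. ]
holder_seat [([467.9, 238.3], 0.74)]
[479.8 225.7  52.1  52.6]
pred bottle base, seat [[481.05393364 200.06986898]
 [468.90389961 235.48425235]]
```

Call:
step_arm --increments '[[10,[-0.2,-0.6,20],0],[10,[-0.3,-1.2,45],0],[10,[-0.5,-2,70],0],[10,[-0.7,-2.4,88],0],[10,[-0.7,-2.6,96],0],[10,[-0.7,-2.6,98],0],[10,[-0.7,-2.6,98],0]]'

```text
t: 22.17
tcp_pos: [0.4491, 0.282, 0.1988]
ee_rot: [[-0.19, 0.981, 0.029], [0.982, 0.19, 0.001], [-0.004, 0.029, -1.0]]
force: [-0.6, 0.4, -2.4]
finger_gap: 0.0248
```

Call:
step_arm --increments '[[10,[0,0,1.5],0],[10,[0,0,3],0],[10,[0,0,3],0],[10,[0,0,3],0]]'

```text
t: 22.5
tcp_pos: [0.4494, 0.2821, 0.1963]
ee_rot: [[-0.19, 0.981, 0.03], [0.982, 0.19, 0.002], [-0.004, 0.03, -1.0]]
force: [0.4, -0.1, -1.7]
finger_gap: 0.0246
```

Call:
step_arm --increments '[[10,[0,0,1],0],[10,[0,0,2],0],[10,[0,0,3],0],[10,[0,0,3.5],0],[10,[0,0,3.5],0]]'

```text
t: 22.92
tcp_pos: [0.4494, 0.2821, 0.1926]
ee_rot: [[-0.19, 0.981, 0.03], [0.982, 0.19, 0.001], [-0.004, 0.03, -1.0]]
force: [-0.2, -0.2, -1.8]
finger_gap: 0.0245
```

Call:
step_arm --increments '[[10,[0,0,0.7],0],[10,[0,0,1.4],0],[10,[0,0,2],0],[10,[0,0,2],0]]'

```text
t: 23.25
tcp_pos: [0.4499, 0.2826, 0.1921]
ee_rot: [[-0.19, 0.981, 0.032], [0.982, 0.19, 0.003], [-0.004, 0.032, -0.999]]
force: [-2.5, -2.2, 13.4]
finger_gap: 0.0249
```

Call:
step_arm --increments '[[10,[0,0,-0.6],0],[30,[0,0,-0.6],0],[60,[0,0,-0.6],0],[100,[0,0,-0.6],0],[100,[0,0,-0.6],0],[100,[0,0,-10],0],[100,[0,1,-30],0],[100,[0,2,-60],0],[100,[0,3,-95],0],[100,[-20,3,-110],0]]'

```text
t: 24.08
tcp_pos: [0.4528, 0.2678, 0.307]
ee_rot: [[-0.195, 0.98, 0.035], [0.981, 0.195, 0.008], [0.001, 0.036, -0.999]]
force: [1.0, 1.1, -0.3]
finger_gap: 0.0852
```

Call:
step_arm --increments '[[100,[-30,20,0],0],[100,[-60,60,0],0],[100,[-100,100,0],0],[100,[-140,140,0],0],[100,[-170,170,0],0],[100,[-190,190,0],0],[100,[-190,190,0],0]]'

```text
t: 24.67
tcp_pos: [0.6791, 0.1143, 0.3137]
ee_rot: [[-0.191, 0.981, 0.036], [0.981, 0.191, 0.007], [-0.0, 0.037, -0.999]]
force: [-0.3, -0.1, -0.5]
finger_gap: 0.0854
```

```bash
python3 - <<'E'
from h import *
s=ctrl.grab_frame("scene");t=ctrl.grab_frame("top");st()
a=cv2.resize(s["color"][140:290,220:540,::-1],(800,375),interpolation=cv2.INTER_CUBIC)
b=np.zeros((220,800,3),np.uint8)
q=cv2.resize(t["color"][250:360,110:510,::-1],(800,220),interpolation=cv2.INTER_CUBIC);b[:]=q
cv2.imwrite("pics/c10.png",np.vstack([a,b]))
E
```

```text
t 24.7667 tcp [679.3 113.4 312.7] gap 0.08575755676518147 F [-0.3 -0.4  0.2]
[[-0.1886, 0.9814, 0.0353], [0.982, 0.1885, 0.0061], [-0.0007, 0.0358, -0.9994]] [-0.049  0.541 -0.335  1.294  0.183  1.301 -0.192]
```

View pics/c10.png

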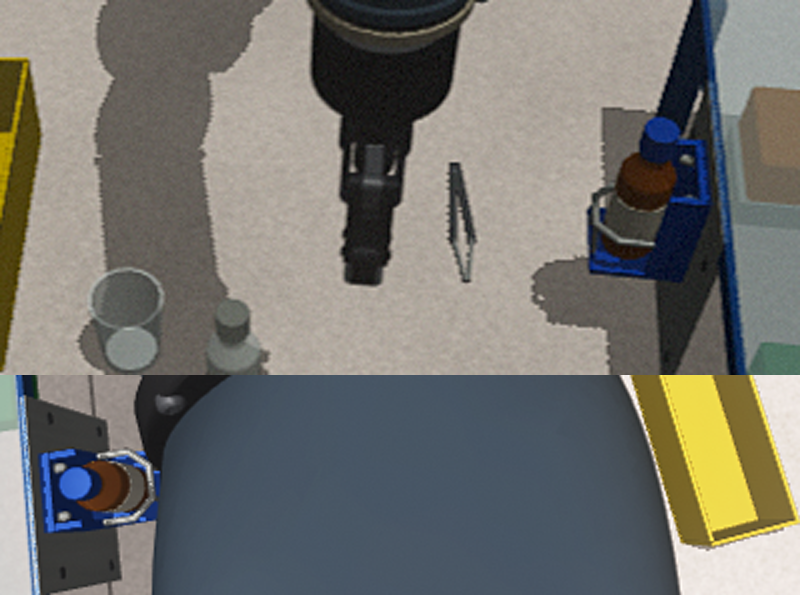

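The bottle stands upright in the hung holder, with its cap at (660,138) in the scene crop. The top view shows both pin tips, at (60,467) and (63,517), and the gripper is clear of everything.

```bash
python3 -c "
from h import *
print(ctrl.finish_job())"
```

```text
the job is handed in; nothing more can be done
None
```

The job is done and handed in at about 25 s of the 67 s allowed. I pinched the holder by its back plate, lifted it out of the bin and stood it on the bare bench. Then I took it by its sides and hung it on both pins. The amber bottle went in last, held by its cap.

**Hanging:** The holder went in with no force until it met the plate at about 8 N, within a millimetre or so of where I expected it. When I lowered it, the pins took its weight at the expected height.

**Bottle:** It touched the holder's floor at the predicted height, with about 13 N on the wrist.

**Last pictures:** The holder's back looks flat against the plate, and both pin tips show through the holes. The bottle stands upright. The gripper was open and clear of everything. The beaker, clear bottle and forceps look untouched. The tip box and the label box were outside the last crops, so I did not check them again.

**Disagreements:**
- The two cameras differed by about 3 mm and 0.03 rad on the rack's position, so I used a value in between, and the insertion went in cleanly.
- The tool had drifted about 2° off vertical by the end, which caused no visible lean in the bottle.
- There was a brief force of 6–9 N on each of the three grips (the pinch in the bin, the holder's sides, the bottle's cap), well under the limits.

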